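Close the cocoa duster with its lid set, then take off the cap alone

ROBOT

A 6-joint arm with a two-finger parallel gripper is mounted at the origin on a cart in front of the work surface, level with it; the furniture and walls round the work are solid. World frame = base frame: x ahead of the robot, y to its left, z up, the work surface at z = 0. Lengths are in m, angles in rad, forces in N, time in s.
With the tool pointing down it reaches from about 0.35 to 0.85 m from the base axis. Payload 8.1 kg.
Tool frame: the origin (TCP) lies on the mounting face of the last link; the fingertips stand 186 mm ahead of it and the grasp point (between the pads) lies 167 mm ahead of it (robot.finger_overhang is the distance from the TCP to the fingertips, in m); z points along the fingers, y is the line along which they close (so a half turn about z gives the same grasp; the last joint's range is limited). The gripper opens to 93 mm and grips with 3 to 60 N. Pads are 15 mm wide; open, the fingers measure 128 mm over their backs; the gripper's body (75 mm by 188 mm) begins 65 mm behind the grasp point.
Start: joints at [1.042, 0.13, 1.488, -0, 1.523, -0.085], TCP at [0.258, 0.542, 0.405] pointing down, gripper open.
Joint ranges: [-2.96, 2.96], [-0.89, 2.26], [0.02, 2.5], [-1.34, 4.48], [0, 2.73], [-2.66, 2.66]. Speed limits (rad/s): [2.39, 2.39, 2.79, 3.14, 3.14, 3.14].

INTERFACE

Orientations are given as a rotation vector (axis times angle).
In Python, from plant import readout, read_camera, get_calibration, job, robot gives the robot as it stands.
- The arm moves only by the shell command python3 -m handwheel 'ROWS' [FORCE]. ROWS is JSON, a list of rows, each a list of 5 numbers: the shift along the world's x, y, z in cm, then the turn about the world's z in rad, then the closure, from 0 (fully open) to 1 (shut). In form: [[tx, ty, tz, spin, gripper], ...]. A call has 1 to 10 rows; each row shifts and turns the commanded pose from where the row before left it; what a row does not reach is not made up. A row lasts 1/8 s, in which the tool goes at most 62.5 mm and 10.7 degrees, less where a joint would pass 70% of its speed; a pose out of reach is approached as far as the arm can. A call is refused whole if a number of a shift passes 6.25 or a number of a turn 0.188, either way. A call with a gripper value outside its range is refused whole. The fingers move at their own pace and stop on an object; FORCE is the grip in N (left out, the last holds). Time passes only in rows, so rows that do not move let the fingers close. It gives the time, the measured TCP pose, the force, the opening and the grip force at its end, in the units of the state.
- readout.read_state(): the state, without advancing time (a new reading comes with each control period).
- read_camera(name): name is "scene" or "top" or "wrist"; returns the picture (400x640x3 uint8, red, green, blue); there is no depth.
- get_calibration(name): a dict with "fovy" (degrees; the focal length in pixels is half the picture's height over the tangent of half this angle, whatever the lens; pixels are square), "cx", "cy" (the principal point, pixels), "pose" (4x4, takes a point from camera to world coordinates). Camera axes: x right, y down, z forward; pixel columns grow to the right and rows downward; lengths in m; the calibration is good to about 2 mm. The wrist camera is an equidistant fisheye: a pixel r from the principal point sees the ray r / f radians off the axis. A picture is of the moment at which its call begins: read the wrist's pose just before it. get_calibration takes no time and is no camera call; for the wrist camera it gives the pose at the moment of the call.
- job.close_job(): hands the job in; it is judged then, once.
The state is a dict: "t": time; "q": joint angles; "dq": joint speeds; "joint_torque": joint torques, N m; "tool_pos": TCP position; "orientation": TCP orientation; "force": force on the tool from outside, world axes, zero at the start; "wrist_torque": the same for the moment, N m; "opening": finger opening in m; "gripper_force": force on a finger pad.
Only numpy, scipy, OpenCV 4.12 (cv2) and the standard library are available. Lean on these libraries where they do the work, as an engineer would, in place of code of your own. Each camera call takes 0.05 s, during which the arm holds its last target. There are 200 camera calls.

TASK

Get the cocoa duster ready for dusting the empty muffin trays: pick up its washed lid set in one piece, by the ribbed band of the white mesh lid with the teal cap riding on top, plug it fully home in the oblong tin's mouth and let go of it. Then take the teal cap by its sides and lift it straight off alone, leaving the white mesh lid sitting undisturbed in the tin, and finish while still holding the cap level and still, a good 7 cm above where it sat. Leave the tin standing upright where it is and do not disturb the things around it.

Things in the scene. Friction and masses are not known exactly. Their poses are not given: they have to be found in the camera images.
- tin: Loose open oblong tin, bare metal with a cream label and brown bands, 84 mm (x) by 56 mm (y), 95 mm high, 0.5 kg, on the worktop. Origin: centre of its underside; z up. Its mouth takes up the whole top: 79 by 51 mm inside, wall 2.5 mm; it is filled with cocoa to 32 mm below the rim. A half turn about z makes no difference.
- tin_mouth (a point): Centre of the tin's mouth, level with its rim, 95 mm above the tin's origin.
- mesh_lid: Loose white mesh lid (inner lid), 80 g, standing on its plug on the worktop, teal cap on top. Origin: centre of the plug's underside; z up, x along the long side. Upward: plug z 0 to 12 mm, 76 by 48 mm, its lower 6 mm tapered to 70 by 42; ribbed grip band z 12 to 30, 88 (x) by 58 (y); raised plate with sifting holes z 30 to 42, 67 by 37.
- lid_band (a point): Centre of the underside of the mesh lid's grip band, 12 mm above the mesh lid's origin. Fully home, the plug is in the tin's mouth (1.5 mm play all round, long side to long side, either way round), the band lies on the rim and this point meets tin_mouth. Only weight holds the mesh lid there.
- cap: Loose teal (blue-green) slip cap (outer lid), 40 g, 76 mm (x) by 46 mm (y), 32 mm high, open below, wall 2.5 mm. Origin: centre of its lower edge; z up. It fits over the mesh lid's raised plate with 2 mm play and stands on the grip band, 6 mm narrower than the band on each side, held by weight only; it comes clear after rising 12 mm.
- timer: Bystander: loose red wind-up kitchen timer, 68 mm across, 53 mm high. Origin: centre of its underside.
- jar: Bystander: loose spice jar with a red cap, 45 mm across, 106 mm high. Origin: centre of its underside.
- salt_box: Bystander: loose small white box, 38 by 58 by 86 mm high. Origin: centre of its underside.
- scoop: Bystander: loose tablespoon with a red handle lying flat, 244 mm long, 48 mm wide, 17 mm high, along its x axis. Origin: its middle, on the worktop.
Mind the look-alikes: they are no part of the job. Leave any purple look-alike of the mesh_lid alone. What is shaped like the tin but purple is not meant.

How it is judged:
On the way, in this order (a step that is already met when the one before it is completed fails the run):
1. the lid set is off the worktop in one piece, the cap sitting on the mesh lid and the hand on the mesh lid only (z of cap in the frame of mesh_lid between 0.026 and 0.035 m and horizontal distance between cap and mesh_lid below 0.006 m and height (world z) of mesh_lid above 0.03 m and contact force between the fingers and mesh_lid above 1 N and contact force between the fingers and cap below 1 N), for 0.2 s.
2. the whole lid set is home in the tin, cap still on, and the hand has let go of it (z of mesh_lid in the frame of tin between 0.079 and 0.086 m and horizontal distance between mesh_lid and tin_mouth below 0.006 m and angle between the x axis of mesh_lid and the x axis of tin, either way round below 0.12 rad and angle between each of mesh_lid, tin's own z axis and vertical below 0.06 rad and z of cap in the frame of mesh_lid between 0.026 and 0.035 m and horizontal distance between cap and mesh_lid below 0.006 m and contact force between the fingers and mesh_lid below 0.1 N and contact force between the fingers and cap below 0.1 N), for 0.2 s.
3. the cap, held by the hand, is clear above the mesh lid, which sits home in the tin (z of mesh_lid in the frame of tin between 0.079 and 0.086 m and horizontal distance between mesh_lid and tin_mouth below 0.006 m and angle between the x axis of mesh_lid and the x axis of tin, either way round below 0.12 rad and angle between each of mesh_lid, tin's own z axis and vertical below 0.06 rad and z of cap in the frame of mesh_lid above 0.045 m and contact force between the fingers and cap above 1 N and contact force between the fingers and mesh_lid below 0.1 N), for 0.1 s.
At the end, for the whole second after the job is handed in: Mesh lid home in the tin (band within 3 mm of the rim, centred to 6 mm, level to 0.06 rad, lined up to 0.12 rad), not touched; tin upright, within 40 mm of its start. Cap held in the hand, level to 0.25 rad, still, 50 mm or more above its seat, touching neither (z of mesh_lid in the frame of tin between 0.079 and 0.086 m and horizontal distance between mesh_lid and tin_mouth below 0.006 m and angle between the x axis of mesh_lid and the x axis of tin, either way round below 0.12 rad and angle between each of mesh_lid, tin's own z axis and vertical below 0.06 rad and z of cap in the frame of mesh_lid above 0.08 m and height (world z) of cap above 0.16 m and contact force between the fingers and cap above 1 N and contact force between cap and mesh_lid below 0.05 N and contact force between cap and tin below 0.05 N and contact force between the fingers and mesh_lid below 0.1 N and contact force between the fingers and tin below 0.1 N and angle between cap's own z axis and vertical below 0.25 rad and linear speed of each of cap, mesh_lid below 0.02 m/s and distance of tin from where it was at the start of the episode below 0.04 m); the arm keeps its last pose, push and grip.
It fails at once if the cap comes off the mesh lid while the mesh lid is not home in the tin (z of cap in the frame of mesh_lid above 0.042 m and not (z of mesh_lid in the frame of tin between 0.079 and 0.086 m and horizontal distance between mesh_lid and tin_mouth below 0.006 m and angle between the x axis of mesh_lid and the x axis of tin, either way round below 0.12 rad and angle between mesh_lid's own z axis and vertical below 0.06 rad)).
It fails at once if the mesh lid is carried or dragged up by the cap (contact force between the fingers and cap above 3 N and contact force between the fingers and mesh_lid below 0.1 N and height (world z) of mesh_lid above 0.02 m and (z of mesh_lid in the frame of tin above 0.089 m or horizontal distance between mesh_lid and tin_mouth above 0.01 m)).
It fails at once if the tin is tipped (angle between tin's own z axis and vertical above 0.25 rad).
It fails at once if a bystander is pushed more than 30 mm or knocked over (distance of any of timer, jar, salt_box, scoop from where it was at the start of the episode above 0.03 m or angle between any of timer, jar, salt_box's own z axis and vertical above 0.4 rad).
It also fails if it takes over 48 s, if anything falls off the work surface, if the arm or the gripper's body presses on something with over 40 N, if the wrist force passes 120 N, or if a joint passes its speed limit or range.

## Working session

There is one attempt and no reset: what is moved stays moved. The work goes in short steps, Python scripts to look and compute and a shell command to move; the robot and the scene stay as the last step left them, time stands still between calls to the robot, and variables do not carry over. Pictures are saved under pics/ and viewed, at most 10 in all, crops included, and the job is handed in when it is done.

```bash
mkdir -p pics; python3 - <<'E'
from plant import readout, read_camera, get_calibration, robot
import cv2, numpy as np
np.set_printoptions(precision=4,suppress=True)
for n in ("scene","top"):
    c=get_calibration(n); print(n,c["fovy"],c["cx"],c["cy"]);print(np.array(c["pose"]))
    cv2.imwrite(f"pics/{n}0.png",read_camera(n)[:,:,::-1])
s=readout.read_state();print(s)
E
```

```text
scene 44.912148221808316 311.32809348487274 197.01596506688938
[[-0.8275 -0.2339  0.5105 -0.0864]
 [-0.5611  0.3784 -0.7362  1.0076]
 [-0.021  -0.8956 -0.4444  0.6064]
 [ 0.      0.      0.      1.    ]]
top 57.95879478933242 319.61120902571014 203.1919587376303
[[ 0.009  -0.9935  0.1135  0.4177]
 [-0.9995 -0.0122 -0.0278  0.118 ]
 [ 0.029  -0.1132 -0.9931  0.9272]
 [ 0.      0.      0.      1.    ]]
{'t': 0.1, 'q': array([ 1.0416,  0.1311,  1.4892,  0.    ,  1.523 , -0.0854]), 'dq': array([ 0.0018,  0.    , -0.0035, -0.0005, -0.0008, -0.0007]), 'joint_torque': array([  0.0009, -56.1338, -49.3096,   0.0769,   0.0292,  -0.    ]), 'tool_pos': array([0.2575, 0.5417, 0.4038]), 'orientation': array([-0.6913, -3.0641,  0.0025]), 'force': array([ 0.1177, -0.4081, -0.2733]), 'wrist_torque': array([-0.0194,  0.0204,  0.0502]), 'gripper_force': 0.0, 'opening': 0.09243819534667089}
```

View pics/top0.png

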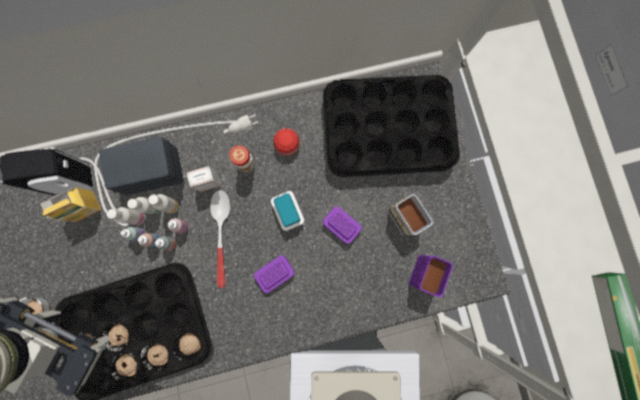

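View pics/scene0.png

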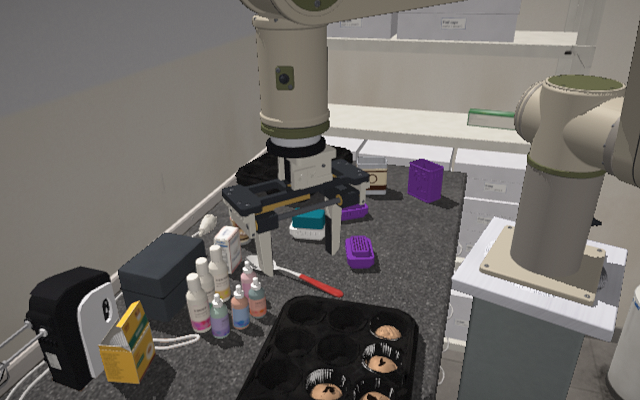

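The top view shows the lid set (white band with teal cap) at about (287,211) and the cream/metal tin with cocoa at about (411,215). The purple look-alikes are at (342,226), (273,275) and (431,276). The scene view agrees. I'll enlarge the crop to pick corners.

```bash
python3 - <<'E'
import cv2, numpy as np
im=cv2.imread("pics/top0.png")
a=cv2.resize(im[180:245,260:320],None,fx=8,fy=8,interpolation=cv2.INTER_CUBIC)[:, :400*2]
b=cv2.resize(im[185:250,380:440],None,fx=8,fy=8,interpolation=cv2.INTER_CUBIC)
a=a[:, :];c=np.hstack([a[:,40:440],b[:,40:440]]) 
cv2.imwrite("pics/crop1.png",c); print(c.shape)
E
```

```text
(520, 800, 3)
```

View pics/crop1.png

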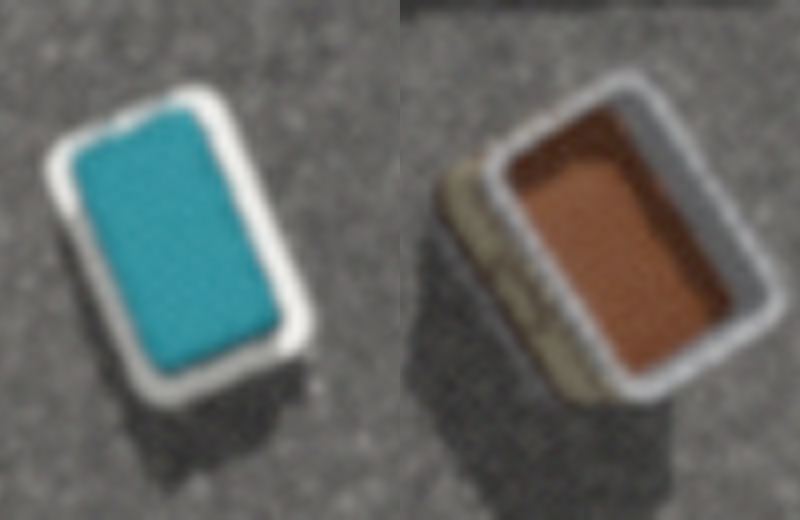

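The crop shows the lid's white band outline and the tin's rim outline with clear straight edges. I'll fit known-size rectangles to those edge points.

```bash
cat > h.py <<'E'
from plant import readout, read_camera, get_calibration, robot
import numpy as np, cv2
from scipy.optimize import least_squares
from scipy.spatial.transform import Rotation as R
np.set_printoptions(precision=4,suppress=True)
def ray(cal,uv,fish=False):
    f=200/np.tan(np.radians(cal["fovy"])/2); d=(np.atleast_2d(uv)-[cal["cx"],cal["cy"]])/f
    if fish:
        r=np.linalg.norm(d,axis=1,keepdims=True); v=np.hstack([d/np.maximum(r,1e-9)*np.sin(r),np.cos(r)])
    else: v=np.hstack([d,np.ones((len(d),1))])
    return v@np.array(cal["pose"])[:3,:3].T
def toplane(cal,uv,z,fish=False):
    v=ray(cal,uv,fish); o=np.array(cal["pose"])[:3,3]
    return (o+v*((z-o[2])/v[:,2])[:,None])[:,:2]
def fitrect(edges,L,W,th0):
    # edges: [ends(list of pts on the two short sides)..]: dict +x,-x,+y,-y -> Nx2
    def res(p):
        c,s=np.cos(p[2]),np.sin(p[2]); o=[]
        for k,a in edges.items():
            q=(a-p[:2])@np.array([[c,-s],[s,c]])
            i='xy'.index(k[1]); sg=1 if k[0]=='+' else -1
            o.append(sg*q[:,i]-(L,W)[i]/2)
        return np.concatenate(o)
    m=np.vstack(list(edges.values())).mean(0)
    r=least_squares(res,[*m,th0]); return r.x,r.fun
def tool():
    s=readout.read_state(); M=R.from_rotvec(s["orientation"]).as_matrix()
    return s["tool_pos"],np.arctan2(M[1,1],M[0,1]),M[:,2],s
E
python3 - <<'E'
from h import *
cal=get_calibration("top")
A=lambda p:np.array(p,float)
pa=lambda p:A(p)/8+[265-.5+.06,180-.5+.06]
pb=lambda p:A(p)/8+[380-45-.5+.06,185-.5+.06]
# image up=+x, left=+y ; long axis: image up-left => +x,+y world
T=lambda f,p,z:toplane(cal,f(p),z)
lid={'-x':T(pa,[(180,405),(295,355)],.03),'+x':T(pa,[(65,140),(185,88)],.03),'+y':T(pa,[(48,185),(128,380)],.03),'-y':T(pa,[(232,110),(315,310)],.03)}
print('lid',*fitrect(lid,.088,.058,.4))
cap={'-x':T(pa,[(180,370),(262,335)],.062),'+x':T(pa,[(85,140),(165,106)],.062),'+y':T(pa,[(74,180),(145,355)],.062),'-y':T(pa,[(208,130),(280,310)],.062)}
print('cap',*fitrect(cap,.076,.046,.4))
tin={'-x':T(pb,[(655,400),(765,330)],.095),'+x':T(pb,[(500,145),(610,76)],.095),'+y':T(pb,[(487,180),(610,393)],.095),'-y':T(pb,[(662,90),(783,282)],.095)}
print('tin',*fitrect(tin,.084,.056,.5))
p,a,z,s=tool();print('tool',p,a,z)
c=get_calibration("wrist");print(c)
E
```

```text
lid [0.5014 0.1735 0.4126] [0.0014 0.001  0.0009 0.0015 0.0017 0.002  0.0021 0.0016]
cap [0.5012 0.1736 0.4007] [-0.0002 -0.0006 -0.0007 -0.0002 -0.0016 -0.0018 -0.0015 -0.0019]
tin [ 0.4903 -0.1255  0.54  ] [0.0014 0.0005 0.0005 0.0015 0.001  0.0027 0.0015 0.0022]
tool [0.2575 0.5417 0.4038] 1.126973081311042 [-0.0008 -0.0014 -1.    ]
{'fovy': 65.70646984690485, 'cx': 324.4660306658972, 'cy': 197.8781965409907, 'pose': array([[ 0.4301,  0.875 ,  0.2223,  0.1951],
       [ 0.9028, -0.4166, -0.1069,  0.5712],
       [-0.0009,  0.2467, -0.9691,  0.3828],
       [ 0.    ,  0.    ,  0.    ,  1.    ]])}
```

```bash
python3 -m handwheel '[[2.44,-3.68,0,0.085,0],[2.44,-3.68,0,0.085,0],[2.44,-3.68,0,0.085,0],[2.44,-3.68,0,0.085,0],[2.44,-3.68,0,0.085,0],[2.44,-3.68,0,0.085,0],[2.44,-3.68,0,0.085,0],[2.44,-3.68,0,0.085,0],[2.44,-3.68,0,0.085,0],[2.4,-3.7,0,0.086,0]]' 20
python3 -m handwheel '[[0,0,-4,0,0],[0,0,-4,0,0],[0,0,0,0,0],[0,0,0,0,0]]'
python3 - <<'E'
from h import *
p,a,z,s=tool();print('tool',p,a,z,s["q"],s["t"])
import json
c=get_calibration("wrist");json.dump({k:np.array(v).tolist() for k,v in c.items()},open("w1.json","w"))
im=read_camera("wrist")[:,:,::-1];cv2.imwrite("pics/w1raw.png",im)
cv2.imwrite("pics/w1.png",im)
E
```

```text
t: 1.35
tool_pos: [0.5017, 0.1724, 0.4043]
orientation: [0.64, -3.075, -0.0]
force: [1.6, -1.0, -0.1]
opening: 0.0933
gripper_force: 0.0
t: 1.85
tool_pos: [0.5015, 0.1739, 0.3261]
orientation: [-0.635, 3.076, 0.0]
force: [0.2, 0.2, 0.7]
opening: 0.0929
gripper_force: 0.0
tool [0.5015 0.1739 0.3261] 1.9782725856565144 [ 0.001   0.0002 -1.    ] [ 0.2372 -0.0059  1.7756 -0.      1.3709 -1.7411] 1.85
```

View pics/w1.png

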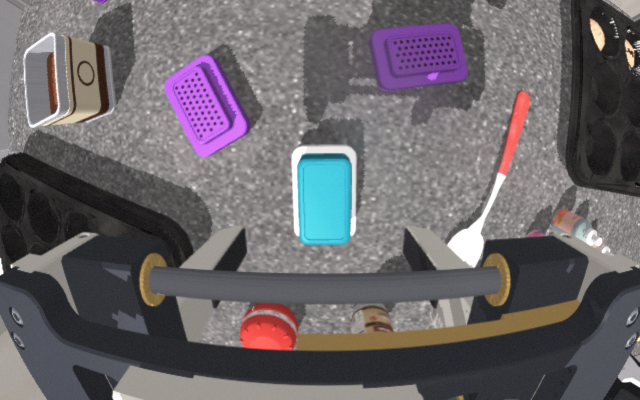

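The wrist view shows the lid set centred between the fingers (band edges at columns 292 and 356, mid 324; fingertips mid ≈ 324) and its long sides parallel to the pads. I'll descend and grip the band.

```bash
python3 -m handwheel '[[0,0,-4,0,0],[0,0,-4,0,0],[0,0,-3,0,0],[0,0,-2.1,0,0],[0,0,0,0,0],[0,0,0,0,0]]' 20
python3 -m handwheel '[[0,0,0,0,1],[0,0,0,0,1],[0,0,0,0,1],[0,0,0,0,1],[0,0,0,0,1],[0,0,0,0,1]]' 20
```

```text
t: 2.65
tool_pos: [0.5023, 0.1741, 0.1959]
orientation: [-0.635, 3.074, 0.0]
force: [0.9, -0.5, 0.5]
opening: 0.0929
gripper_force: 0.0
t: 3.4
tool_pos: [0.5012, 0.1737, 0.1938]
orientation: [0.635, -3.077, 0.0]
force: [-1.8, 0.2, 2.4]
opening: 0.058
gripper_force: 20.0
```

```bash
python3 -m handwheel '[[0,0,0.5,0,1],[0,0,1,0,1],[0,0,1.5,0,1],[0,0,2,0,1],[0,0,2,0,1],[0,0,2,0,1],[0,0,2,0,1],[0,0,2,0,1],[0,0,1.5,0,1],[0,0,0.5,0,1]]' 20
python3 -m handwheel '[[0,-1,0,0,1],[-0.1,-2,0,0.013,1],[-0.1,-3,0,0.02,1],[-0.1,-3,0,0.02,1],[-0.1,-3,0,0.02,1],[-0.1,-3,0,0.02,1],[-0.1,-2,0,0.02,1],[-0.1,-1,0,0.02,1],[0,0,0,0,1],[0,0,0,0,1]]' 20
python3 - <<'E'
from h import *
import json
p,a,z,s=tool();print('tool',p,a,z,s["q"],s["t"],s["opening"])
c=get_calibration("wrist");json.dump({k:np.array(v).tolist() for k,v in c.items()},open("w2.json","w"))
im=read_camera("wrist")[:,:,::-1];cv2.imwrite("pics/w2raw.png",im)
cv2.imwrite("pics/w2.png",im)
E
```

```text
t: 4.65
tool_pos: [0.5015, 0.1738, 0.3454]
orientation: [-0.635, 3.074, 0.0]
force: [-0.1, 0.0, -1.6]
opening: 0.0579
gripper_force: 20.0
t: 5.9
tool_pos: [0.494, -0.0063, 0.3432]
orientation: [0.837, -3.027, -0.001]
force: [-0.3, 0.3, -1.2]
opening: 0.0579
gripper_force: 20.0
tool [ 0.494  -0.0063  0.3432] 2.1103459298517144 [-0.001   0.0003 -1.    ] [-0.1165 -0.1214  1.854   0.0001  1.41   -2.2269] 5.9 0.05792087189078384
```

View pics/w2.png

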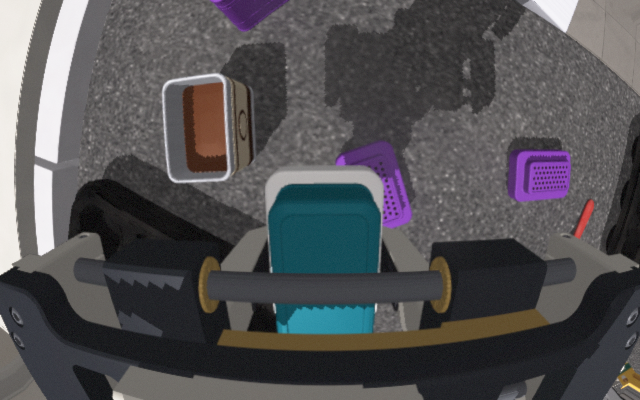

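The lid set is held in one piece (band top edge near row 168, columns 265–383), and the tin rim shows at about (163–232, 75–182). I'll enlarge both to measure the lid in hand and re-measure the tin.

```bash
python3 - <<'E'
import cv2
im=cv2.imread("pics/w2raw.png")
cv2.imwrite("pics/w2c.png",cv2.resize(im[60:260,150:400],None,fx=3,fy=3,interpolation=cv2.INTER_CUBIC))
E
```

```text
(no output)
```

View pics/w2c.png

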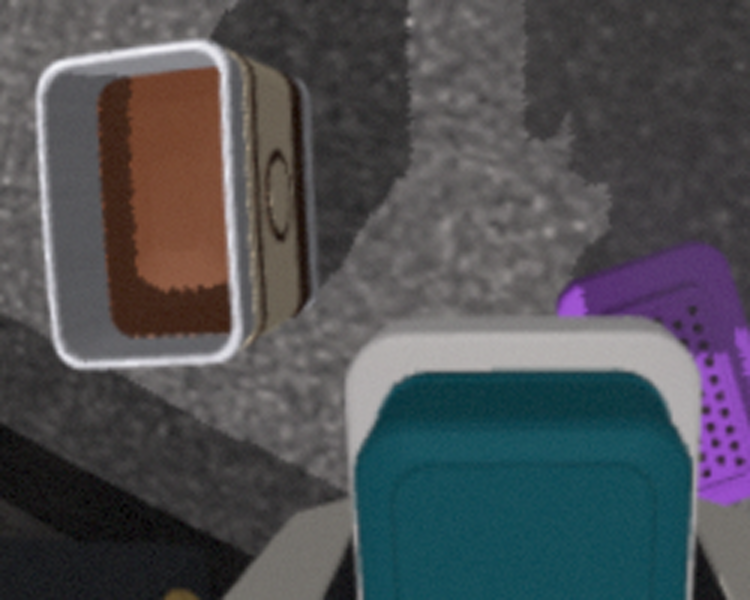

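```bash
python3 - <<'E'
from h import *
import json
c=json.load(open("w2.json"))
P=lambda p:np.array(p,float)/3+[150-.33,60-.33]
T=lambda p,z:toplane(c,P(p),z,True)
p,a,z,s=tool()
xt=np.array([np.cos(a-np.pi/2),np.sin(a-np.pi/2)]); yt=np.array([np.cos(a),np.sin(a)])
print('image up is', np.array(c["pose"])[:2,1]@-xt, 'along xt')
e={'-x':T([(75,58),(130,49),(190,43)],.095),'+x':T([(85,368),(150,366),(215,361)],.095),
 '-y':T([(39,100),(44,200),(54,330)],.095),'+y':T([(239,130),(244,200),(243,290)],.095)}
r,f=fitrect(e,.084,.056,.54);print('tin',r,f*1000)
r2,f2=fitrect({k:v for k,v in e.items()},.084+2*f.mean(),.056+2*f.mean(),.54);print(r2,f2*1000)
zb=p[2]-.1638
for n,q,zz in(("band end top",[(420,335),(520,335),(620,335)],zb),("band end bottom",[(420,320),(520,318),(620,318)],zb-.018),("cap end low",[(430,372),(600,372)],zb)):
    d=T(q,zz)-p[:2]; print(n,np.c_[d@xt,d@yt]*1000)
print(p,a)
E
```

```text
image up is -0.9691674886918425 along xt
tin [ 0.4879 -0.1244  0.5564] [-0.6316 -0.3573 -0.7786 -0.406  -0.3071 -1.0545  0.6309  0.3165  0.4415
  0.5577  1.1946 -0.3634]
[ 0.4879 -0.1244  0.5566] [-0.5661 -0.2942 -0.7179 -0.3457 -0.2439 -0.9886  0.6894  0.3789  0.5091
  0.6234  1.2577 -0.3036]
band end top [[-45.4327 -15.4479]
 [-45.3565   0.1615]
 [-45.3775  15.7576]]
band end bottom [[-45.1454 -17.4362]
 [-45.4023   0.0899]
 [-45.4366  17.5936]]
cap end low [[-39.5242 -14.0067]
 [-39.4751  12.712 ]]
[ 0.4941 -0.006   0.3433] 2.110903644379241
```

```bash
python3 -m handwheel '[[0,-1,0,0,1],[-0.1,-2.5,0,0.003,1],[-0.1,-3,0,0.003,1],[-0.1,-3,0,0.004,1],[-0.1,-1.8,0,0,1],[0,-0.5,0,0,1],[0,0,-1,0,1],[0,0,-1.5,0,1],[0,0,-1,0,1],[0,0,0,0,1]]' 20
python3 -m handwheel '[[0,0,-0.5,0,1],[0,0,0,0,1],[0,0,0,0,1]]' 20
python3 - <<'E'
from h import *
import json
p,a,z,s=tool();print('tool',p,a-np.pi/2,z,s["q"],s["t"],s["opening"])
c=get_calibration("wrist");json.dump({k:np.array(v).tolist() for k,v in c.items()},open("w3.json","w"))
im=read_camera("wrist")[:,:,::-1];cv2.imwrite("pics/w3raw.png",im)
cv2.imwrite("pics/w3.png",cv2.resize(im[110:310,200:450],None,fx=3,fy=3,interpolation=cv2.INTER_CUBIC))
E
```

```text
t: 7.2
tool_pos: [0.4896, -0.1237, 0.307]
orientation: [0.854, -3.021, -0.003]
force: [0.7, 0.4, -1.2]
opening: 0.0575
gripper_force: 20.0
t: 7.58
tool_pos: [0.4903, -0.1244, 0.3041]
orientation: [-0.853, 3.023, -0.001]
force: [-0.1, -0.2, -0.3]
opening: 0.058
gripper_force: 20.0
tool [ 0.4903 -0.1244  0.3041] 0.5501582402643641 [ 0.0005 -0.0002 -1.    ] [-0.3498 -0.0536  1.8642 -0.      1.3305 -2.4707] 7.575 0.057988417397257554
```

View pics/w3.png

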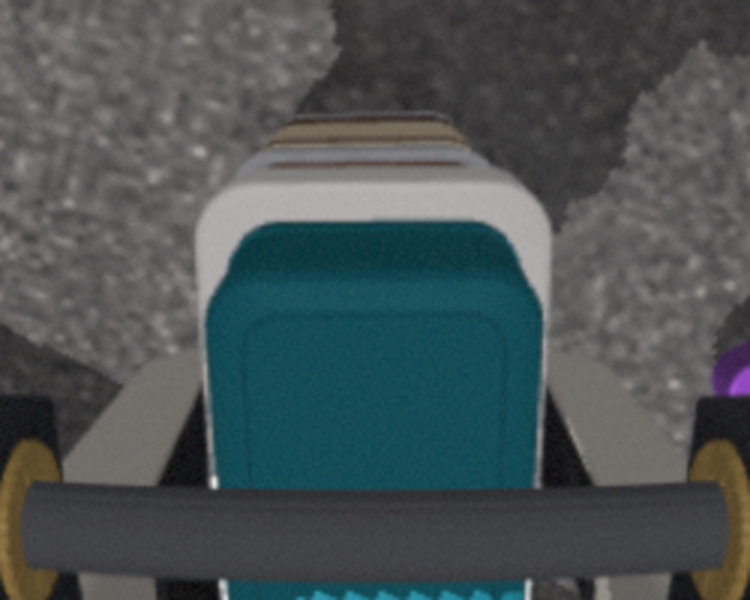

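The lid is about 1.5 cm above the mouth: band edges at columns 197 and 552 (mid 374.5), tin label below at about 266–470 (mid ≈ 368). That suggests a small sideways offset, so I'll quantify it.

```bash
python3 - <<'E'
from h import *
im=cv2.imread("pics/w3raw.png"); big=im[145:175,270:380].astype(int)
sat=big.max(2)-big.min(2)
for r in range(30):
    x=np.where(sat[r]>18)[0]
    g=big[r].mean(1)
    print(145+r, (270+x.min(),270+x.max(),(540+x.min()+x.max())/2,len(x)) if len(x)>5 else None, end=' | ')
print()
for r in (160,162,164,166,168): print(r, im[r,262:392].mean(1).astype(int)[::2].tolist())
E
```

```text
145 None | 146 None | 147 None | 148 None | 149 None | 150 (np.int64(300), np.int64(342), np.float64(321.0), 28) | 151 (np.int64(297), np.int64(348), np.float64(322.5), 52) | 152 (np.int64(294), np.int64(350), np.float64(322.0), 57) | 153 (np.int64(293), np.int64(351), np.float64(322.0), 59) | 154 (np.int64(292), np.int64(351), np.float64(321.5), 60) | 155 (np.int64(292), np.int64(352), np.float64(322.0), 61) | 156 (np.int64(291), np.int64(353), np.float64(322.0), 62) | 157 (np.int64(290), np.int64(354), np.float64(322.0), 61) | 158 (np.int64(289), np.int64(355), np.float64(322.0), 21) | 159 None | 160 None | 161 None | 162 None | 163 None | 164 (np.int64(312), np.int64(348), np.float64(330.0), 21) | 165 None | 166 None | 167 None | 168 None | 169 None | 170 None | 171 None | 172 None | 173 None | 174 None | 
160 [110, 138, 162, 131, 94, 94, 94, 96, 102, 104, 95, 84, 96, 110, 117, 111, 110, 112, 114, 113, 116, 117, 118, 115, 118, 117, 118, 118, 117, 119, 120, 120, 122, 121, 121, 121, 124, 121, 122, 120, 121, 125, 122, 123, 124, 123, 123, 117, 81, 62, 54, 57, 65, 63, 61, 60, 59, 56, 6
[... 556 characters left out ...]
24, 126, 109, 63, 58, 65, 59, 52, 57, 60, 57, 59, 58, 59, 60, 58, 57]
166 [98, 101, 100, 98, 117, 129, 116, 102, 105, 125, 130, 125, 123, 122, 109, 110, 107, 110, 111, 109, 112, 110, 115, 113, 112, 111, 111, 119, 117, 119, 118, 119, 117, 119, 118, 120, 118, 118, 120, 116, 118, 121, 116, 117, 118, 117, 117, 123, 123, 125, 124, 114, 98, 83, 62, 55, 59, 61, 59, 61, 51, 58, 59, 61, 58]
168 [90, 93, 94, 96, 120, 126, 109, 102, 114, 126, 125, 126, 128, 127, 127, 124, 124, 126, 126, 127, 125, 127, 127, 126, 126, 127, 130, 124, 125, 129, 126, 127, 126, 127, 127, 127, 126, 126, 127, 127, 124, 127, 130, 128, 128, 127, 129, 126, 125, 127, 125, 124, 124, 120, 101, 67, 62, 59, 55, 57, 58, 59, 59, 61, 55]
```

```bash
python3 - <<'E'
from h import *
import json
c=json.load(open("w3.json")); p,a,z,s=tool()
xt=np.array([np.cos(a-np.pi/2),np.sin(a-np.pi/2)]); yt=np.array([np.cos(a),np.sin(a)])
def loc(uv,zz):
    d=toplane(c,uv,zz,True)-p[:2]; return np.c_[d@xt,d@yt]*1000
print('rim inner',loc([(322.5,163.4)],.095),'rim outer?',loc([(322.5,160),(322.5,161)],.095), 'rim sides r164',loc([(283,164),(363,164)],.095))
zb=p[2]-.1638
print('band end',loc([(324,110-.33+182/3.)],zb), 'sides',loc([(200-.33+197/3,184),(200-.33+552/3,184)],zb))
print(xt,yt)
E
```

```text
rim inner [[-42.4062  -0.4247]] rim outer? [[-44.5076  -0.4207]
 [-43.8902  -0.4218]] rim sides r164 [[-42.1783 -24.7496]
 [-42.1247  24.478 ]]
band end [[-45.4603   0.5874]] sides [[-39.0481 -27.3679]
 [-39.0087  28.9974]]
[0.8524 0.5228] [-0.5228  0.8524]
```

Tin relative to the lid is about −1.0 mm along tool x and −1.1 mm along tool y, so I'll shift (−0.03, −0.15) cm and lower gently.

```bash
python3 -m handwheel '[[-0.03,-0.15,0,0,1],[0,0,-0.6,0,1],[0,0,-0.6,0,1],[0,0,-0.3,0,1],[0,0,-0.2,0,1],[0,0,-0.2,0,1],[0,0,-0.2,0,1],[0,0,0,0,1]]' 20
python3 -m handwheel '[[0,0,-0.2,0,1],[0,0,-0.2,0,1],[0,0,0,0,1],[0,0,0,0,1]]' 20
```

```text
t: 8.62
tool_pos: [0.4899, -0.1258, 0.2826]
orientation: [0.853, -3.023, -0.0]
force: [-1.0, 0.2, -1.6]
opening: 0.0579
gripper_force: 20.0
t: 9.12
tool_pos: [0.4899, -0.1258, 0.2787]
orientation: [0.853, -3.023, 0.0]
force: [0.7, 1.0, -0.3]
opening: 0.0581
gripper_force: 20.0
```

```bash
python3 -m handwheel '[[0,0,-0.1,0,1],[0,0,-0.1,0,1],[0,0,0,0,1]]' 20; python3 -m handwheel '[[0,0,-0.1,0,1],[0,0,0,0,1]]' 20
```

```text
t: 9.5
tool_pos: [0.49, -0.1258, 0.2769]
orientation: [-0.853, 3.023, -0.0]
force: [-0.8, 0.5, 0.3]
opening: 0.0581
gripper_force: 20.0
t: 9.75
tool_pos: [0.49, -0.1259, 0.2768]
orientation: [-0.853, 3.023, -0.0]
force: [-4.7, 2.6, 8.8]
opening: 0.0579
gripper_force: 20.0
```

Contact came at TCP z 0.2768, exactly the predicted home height. I'll release, rise to cap height and look.

```bash
python3 -m handwheel '[[0,0,0.05,0,1],[0,0,0,0,0.3],[0,0,0,0,0],[0,0,0,0,0],[0,0,0,0,0],[0,0,0,0,0]]' 20
python3 -m handwheel '[[0,0,1,0,0],[0,0,1.5,0,0],[0,0,0.5,0,0],[0,0,0,0,0],[0,0,0,0,0]]' 20
python3 - <<'E'
from h import *
import json
p,a,z,s=tool();print('tool',p,a-np.pi/2,s["t"],s["opening"])
c=get_calibration("wrist");json.dump({k:np.array(v).tolist() for k,v in c.items()},open("w4.json","w"))
im=read_camera("wrist")[:,:,::-1];cv2.imwrite("pics/w4raw.png",im)
cv2.imwrite("pics/w4.png",cv2.resize(im[110:310,200:450],None,fx=3,fy=3,interpolation=cv2.INTER_CUBIC))
E
```

```text
t: 10.5
tool_pos: [0.4899, -0.1258, 0.2762]
orientation: [0.853, -3.023, -0.0]
force: [-0.3, 0.6, 0.3]
opening: 0.0923
gripper_force: 0.0
t: 11.12
tool_pos: [0.4898, -0.1258, 0.306]
orientation: [0.853, -3.023, -0.0]
force: [-0.7, 0.2, 0.5]
opening: 0.0929
gripper_force: 0.0
tool [ 0.4898 -0.1258  0.306 ] 0.5502007840561802 11.125 0.09285197078202359
```

View pics/w4.png

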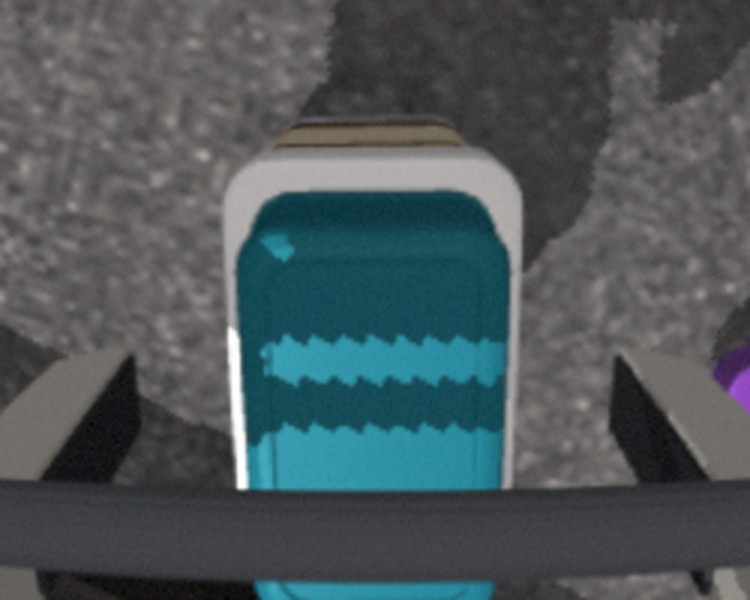

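The lid set sits level and home with the cap on (cap columns 238–510, mid 374, centred between the open fingers). I'll grip the cap lightly; fingertips are 7 mm above the band.

```bash
python3 -m handwheel '[[0,0,0,0,0.4],[0,0,0,0,1],[0,0,0,0,1],[0,0,0,0,1],[0,0,0,0,1],[0,0,0,0,1],[0,0,0,0,1]]' 8
python3 -m handwheel '[[0,0,0.2,0,1],[0,0,0.3,0,1],[0,0,0.5,0,1],[0,0,0.5,0,1],[0,0,0.5,0,1],[0,0,0.5,0,1],[0,0,0.5,0,1],[0,0,0,0,1]]' 8
```

```text
t: 12.05
tool_pos: [0.4899, -0.1258, 0.3063]
orientation: [-0.853, 3.023, -0.0]
force: [0.5, 0.5, -0.7]
opening: 0.0456
gripper_force: 8.0
t: 13.05
tool_pos: [0.4901, -0.1259, 0.3368]
orientation: [-0.853, 3.023, -0.001]
force: [-0.1, -0.5, -0.4]
opening: 0.0461
gripper_force: 8.0
```

```bash
python3 -m handwheel '[[0,0,0.5,0,1],[0,0,1,0,1],[0,0,1.3,0,1],[0,0,1.3,0,1],[0,0,1,0,1],[0,0,0.6,0,1],[0,0,0.3,0,1],[0,0,0,0,1],[0,0,0,0,1],[0,0,0,0,1]]' 8
python3 - <<'E'
from h import *
im=read_camera("wrist")[:,:,::-1]
sc=read_camera("scene")[:,:,::-1]
a=cv2.resize(im[80:330,200:450],(400,400)); b=cv2.resize(sc[110:260,290:440],(400,400),interpolation=cv2.INTER_CUBIC)
cv2.imwrite("pics/end.png",np.hstack([a,b]))
E
```

```text
t: 14.3
tool_pos: [0.4898, -0.1258, 0.3958]
orientation: [0.853, -3.023, -0.001]
force: [0.4, 0.2, -1.1]
opening: 0.0459
gripper_force: 8.0
```

View pics/end.png

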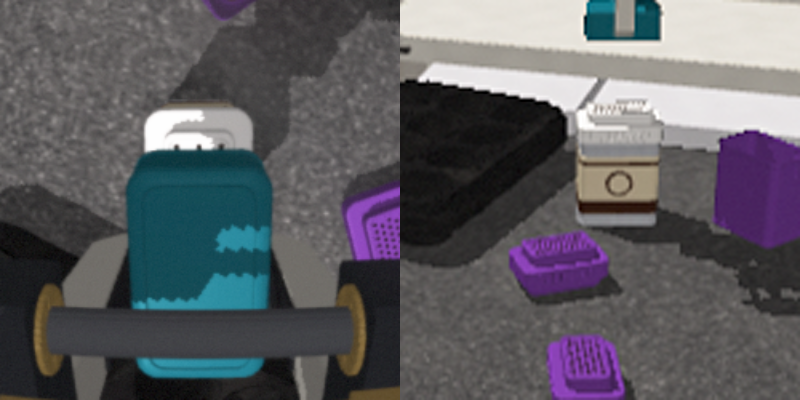

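The mesh lid sits home in the upright tin (right half, about (620,120)), and the teal cap is held level well above it (about (622,20)). Handing in.

```bash
python3 -c "
from plant import job
print(job.close_job())"
```

```text
the job is handed in; nothing more can be done
None
```

The lid set is plugged home in the tin and the cap is lifted off alone, held level about 9 cm above its seat; the job is handed in, though no verdict came back, so success rests on the final pictures.

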